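Clamp the test block in the colour reader

ROBOT

A 7-joint arm with a two-finger parallel gripper is mounted at the origin on a cart in front of the work surface, level with it; the furniture and walls round the work are solid. World frame = base frame: x ahead of the robot, y to its left, z up, the work surface at z = 0. Lengths are in m, angles in rad, forces in N, time in s.
With the tool pointing down it reaches from about 0.4 to 0.875 m from the base axis. Payload 6.5 kg.
Tool frame: the origin (TCP) lies between the finger pads; the fingertips stand 17 mm ahead of it and the grasp point (between the pads) lies 2 mm behind it; z points along the fingers, y is the line along which they close (so a half turn about z gives the same grasp; the last joint's range is limited). The gripper opens to 85 mm and grips with 20 to 120 N. Pads are 22 mm wide; open, the fingers measure 114 mm over their backs; the gripper's body (76 mm by 85 mm) begins 54 mm behind the grasp point. The pads swing forward as they close: fully open they stand 13 mm farther back than shut.
Start: joints at [-1.199, 0.536, -0.004, 1.538, 0.003, 1.067, -0.071], TCP at [0.276, 0.589, 0.248] pointing down, gripper open.
Joint ranges: [-2.7, 2.7], [-0.37, 2.16], [-1.27, 1.26], [0.24, 2.4], [-1.31, 4.45], [0.19, 1.91], [-2.76, 2.76]. Speed limits (rad/s): [2.39, 2.39, 3.14, 3.14, 3.14, 3.14, 3.14].

INTERFACE

Orientations are given as [roll, pitch, yaw] about the fixed x, y, z axes, in that order (R = Rz(yaw) Ry(pitch) Rx(roll)).
In Python, from plant import manip, eyes, workorder gives the robot as it stands (manip), with the cameras (eyes) and the job (workorder).
- The arm moves only by the tool send_path, called after "Request:" in YAML: its name, and indented under it one key for each argument. Schema: {"type":"object","properties":{"motion":{"type":"object","properties":{"x":{"type":"array","items":{"type":"number"},"minItems":1,"maxItems":12},"y":{"type":"array","items":{"type":"number"},"minItems":1,"maxItems":12},"z":{"type":"array","items":{"type":"number"},"minItems":1,"maxItems":12},"rx":{"type":"array","items":{"type":"number"},"minItems":1,"maxItems":12},"ry":{"type":"array","items":{"type":"number"},"minItems":1,"maxItems":12},"rz":{"type":"array","items":{"type":"number"},"minItems":1,"maxItems":12}},"additionalProperties":false,"required":["x","y","z","rx","ry","rz"]},"jaw":{"type":"number"},"grip_force":{"type":"number"},"only":{"type":"string"},"quiet":{"type":"boolean"},"lines":{"type":"string"}},"required":["motion"],"additionalProperties":false}. motion is an object with one list for each field, all of the same length, 1 to 12, a row being the entries at one place: x, y, z (the shift in m), rx, ry, rz (a rotation vector in rad); each row shifts and turns the commanded pose from where the row before left it, along the tool's axes as they then stand; what a row does not reach is not made up. A row lasts 1/10 s, in which the tool goes at most 0.05 m and 0.15 rad, less where a joint would pass 70% of its speed; a pose out of reach is approached as far as the arm can. jaw is the finger opening in m, set as the call begins (left out keeps the last). The fingers move at their own pace and stop on an object; grip_force is the grip in N (left out, the last holds). Time passes only in rows, so rows that do not move let the fingers close. The tool returns the time, the measured TCP pose, the force, the opening and the grip force at its end. only (a regular expression) keeps the lines of the reply that match it, lines (a string "A,B") keeps lines A to B, and quiet returns only ok. Input that does not fit is refused with a message, and nothing moves.
- manip.get_obs(): the state, without advancing time (a new reading comes with each control period).
- eyes.read_camera(name): name is "scene" or "top" or "wrist"; returns the picture (384x512x3 uint8, blue, green, red); there is no depth.
- eyes.camera_info(name): a dict with "intrinsics" (3x3 intrinsics, pixels), "rvec" (rotation vector, rad) and "tvec" (3), from world to camera coordinates, as OpenCV has them. Camera axes: x right, y down, z forward; pixel columns grow to the right and rows downward; lengths in m; the calibration is good to about 2 mm. The wrist camera is an equidistant fisheye: a pixel r from the principal point sees the ray r / f radians off the axis. A picture is of the moment at which its call begins: read the wrist's pose just before it. camera_info takes no time and is no camera call; for the wrist camera it gives the pose at the moment of the call.
- workorder.finish_job(): hands the job in; it is judged then, once.
The state is a dict: "t": time; "joint_positions": joint angles; "joint_velocities": joint speeds; "joint_efforts": joint torques, N m; "eef_pos": TCP position; "tool_rot": TCP orientation; "contact_force": force on the tool from outside, world axes, zero at the start; "ft_torque": the same for the moment, N m; "gripper_width": finger opening in m; "grasp_force": force on a finger pad.
Only numpy, scipy, OpenCV 4.12 (cv2) and the standard library are available. Lean on these libraries where they do the work, as an engineer would, in place of code of your own. Each camera call takes 0.05 s, during which the arm holds its last target. There are 200 camera calls.

TASK

Load the pale test block into the colour reader: lay it flat on the bed between the two low guides, black button up and at the open front end, with its plain end under the raised foot and up against the stop. Then swing the small lever on the reader's head down until its foot rests on the block, and let go. Leave the bottles and the mug standing where they are.

Things in the scene. Friction and masses are not known exactly. Their poses are not given: they have to be found in the camera images.
- block: Test block: pale grey-white bar, 96 x 32 x 18 mm (x, y, z), 50 g, a row of tinted squares and a round black button near one end on top. Starts flat, button up, on the front strip before the sink, where the surface is at z = -0.005 (under the reader it is 0). Origin: centre of underside; x along the bar to the button end. Grasp across the 32 mm, near the button end.
- block_button (a point): The black button on the test block, 36 mm from its centre along x and 8 mm along y, 18 mm up; tells which end is which.
- reader: Colour reader: grey stand, fixed. Base 170 x 110 mm; its flat top, the bed, is 12 mm above the worktop. Origin: centre of the base's underside; x from its open front (toward the robot) to the head at the rear, y to its left, z up. Two low black guides, 46 mm apart, 7 mm above the bed, at x = 0.006 to 0.040. Behind: a fork 50 mm wide, 58 mm high, and a white housing x 0.066 to 0.090, 73 mm high.
- reader_bed (a point): Point on the bed at x = -0.007, y = 0, z = 0.012 in the reader's frame (on the white strip) where the block's origin lies when its plain end touches the stop.
- reader_stop (a point): Middle of the stop, the head's front face at x = 0.041, z = 0.020 in the reader's frame. With the lever up its foot hangs over the bed at x = 0 to 0.04, no lower than z = 0.040, so the block goes in from the front, low, under the foot; keep the gripper's body ahead of the upright lever (its centre at x = -0.035 or less).
- lever (a joint): Lever on the reader's head, rad. 0: foot resting on a loaded block, handle sloping forward 0.35 above level. Positive: raised; starts at 0.9 to 1.2, handle nearly upright. Limits -0.25 (bed empty) and 1.3. No spring; friction of 0.12 N m (2 N at the grip) holds it where it is left.
- lever_pivot (a point): Axis of the lever, parallel to the reader's y, at x = 0.045, z = 0.042 in the reader's frame.
- lever_tip (a point): Centre of the lever's grip: black bar 15 mm in diameter, 20 mm long along the reader's y, 62 mm from the pivot. In the reader's frame x = 0.045 - 0.062 cos(lever + 0.35), z = 0.042 + 0.062 sin(lever + 0.35): it swings forward and down. Pinch its ends from above, or pull it forward and press down. The foot, a rubber pad 16 mm across, sits 30 mm from the pivot.
- bottle_a: Standing white plastic sample bottle with a blue screw cap, 60 mm across and 114 mm tall, on the lower strip beyond (left of) the block; origin at the centre of its underside; leave alone.
- bottle_c: Standing white plastic sample bottle with a red screw cap, 60 mm across and 114 mm tall, left of the reader; origin at the centre of its underside; leave alone.
- dropper_1: Small dropper bottle with a red cap, 27 mm across and 58 mm tall, behind the reader; origin at the centre of its underside; leave alone.
- dropper_4: Small dropper bottle with a blue cap, 27 mm across and 58 mm tall, between block and reader near the front; origin at the centre of its underside; leave alone.
- mug: Patterned mug, 78 mm across (111 mm with handle) and 90 mm tall, right of and behind the reader; origin at the centre of its underside; leave alone.

How it is judged:
By the outcome, as a careful person would: the job done as asked, in the order asked, and still so for the second after the job is handed in, with the robot touching nothing.
It also fails if it takes over 54 s, if anything falls off the work surface, if the arm or the gripper's body presses on something with over 40 N, if the wrist force passes 120 N, or if a joint passes its speed limit or range.

## Working session

There is one attempt and no reset: what is moved stays moved. The work goes in short steps, Python scripts to look and compute and a tool call to move; the robot and the scene stay as the last step left them, time stands still between calls to the robot, and variables do not carry over. Pictures are saved under pics/ and viewed, at most 10 in all, crops included, and the job is handed in when it is done.

```bash
ls; mkdir -p pics; cat > h.py <<'E'
import numpy as np, cv2
from plant import manip, eyes, workorder
def cam(n):
    i=eyes.camera_info(n); R=cv2.Rodrigues(np.array(i['rvec'],float))[0]
    return np.array(i['intrinsics'],float),R,np.array(i['tvec'],float).ravel()
def ray(c,uv,fish=False):
    K,R,t=c
    x=(uv[0]-K[0,2])/K[0,0]; y=(uv[1]-K[1,2])/K[1,1]
    if fish:
        r=np.hypot(x,y); d=np.array([x/r*np.sin(r),y/r*np.sin(r),np.cos(r)]) if r>1e-9 else np.array([0,0,1.])
    else: d=np.array([x,y,1.]); d/=np.linalg.norm(d)
    return -R.T@t,R.T@d
def atz(c,uv,z,fish=False):
    o,d=ray(c,uv,fish); return o+d*(z-o[2])/d[2]
def tri(rs):
    A=np.zeros((3,3));b=np.zeros(3)
    for o,d in rs:
        P=np.eye(3)-np.outer(d,d);A+=P;b+=P@o
    p=np.linalg.solve(A,b); return p,[np.linalg.norm(np.cross(p-o,d)) for o,d in rs]
def proj(c,p,fish=False):
    K,R,t=c; q=R@np.array(p)+t
    if fish:
        th=np.arctan2(np.hypot(q[0],q[1]),q[2]); s=th/np.hypot(q[0],q[1]); x,y=q[0]*s,q[1]*s
    else: x,y=q[:2]/q[2]
    return np.array([K[0,0]*x+K[0,2],K[1,1]*y+K[1,2]])
E
python3 - <<'E'
from h import *
s=eyes.read_camera('scene');t=eyes.read_camera('top')
cv2.imwrite('pics/scene0.png',s);cv2.imwrite('pics/top0.png',t)
o=manip.get_obs();print({k:np.round(v,3) for k,v in o.items()})
for n in('scene','top','wrist'):
    c=cam(n);print(n,np.round(c[0],1).tolist(),-c[1].T@c[2])
E
```

```text
pics
plant.py
{'t': np.float64(0.1), 'joint_positions': array([-1.199,  0.537, -0.004,  1.539,  0.003,  1.067, -0.071]), 'joint_velocities': array([-0.   , -0.001,  0.   , -0.002, -0.001, -0.001,  0.001]), 'joint_efforts': array([ 2.0000e-03, -5.8456e+01,  1.0520e+00, -2.5978e+01,  1.3000e-02,
        5.0000e-03, -0.0000e+00]), 'eef_pos': array([0.275, 0.588, 0.247]), 'tool_rot': array([-3.14 ,  0.   ,  2.704]), 'contact_force': array([ 0.172, -0.147, -0.18 ]), 'ft_torque': array([-0.002,  0.018, -0.011]), 'grasp_force': np.float64(0.0), 'gripper_width': np.float64(0.085)}
scene [[352.3, 0.0, 256.9], [0.0, 352.3, 193.0], [0.0, 0.0, 1.0]] [0.96560512 0.50886957 1.00819008]
top [[480.4, 0.0, 253.7], [0.0, 480.4, 195.6], [0.0, 0.0, 1.0]] [0.44639659 0.0090521  1.58452911]
wrist [[297.3, 0.0, 257.3], [0.0, 297.3, 193.1], [0.0, 0.0, 1.0]] [0.20552814 0.6208914  0.37383587]
```

View pics/scene0.png

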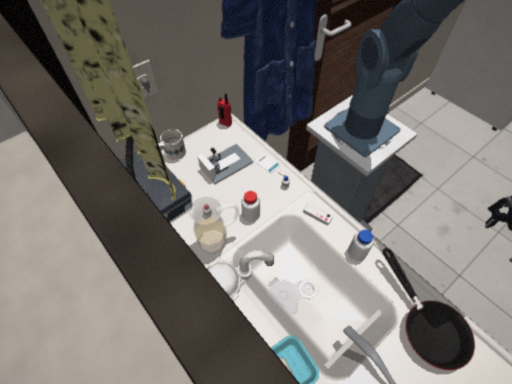

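View pics/top0.png

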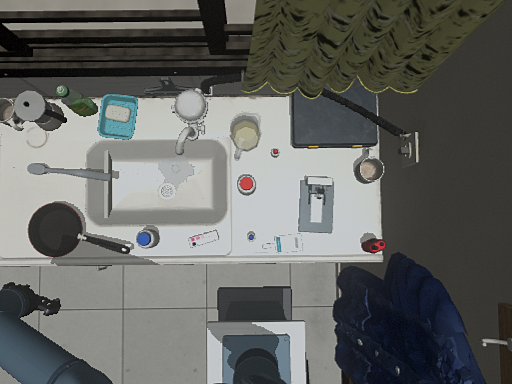

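The scene shows the block at about (318,214) and the reader at (225,162). In the top view they are at (203,239) and (317,205). I'll enlarge both.

```bash
python3 - <<'E'
from h import *
t=cv2.imread('pics/top0.png');s=cv2.imread('pics/scene0.png')
f=lambda im,x,y,w,h,k:cv2.resize(im[y:y+h,x:x+w],None,fx=k,fy=k,interpolation=cv2.INTER_CUBIC)
# 4 tiles of 400x300 at 8x (50x37)
a=f(t,180,222,50,37,8);b=f(t,293,172,50,66,8)[:,:400]
c=f(s,295,198,50,37,8);d=f(s,190,140,66,45,6)
W=np.zeros((600,800,3),np.uint8)
W[:296,:400]=a;W[300:596,:400]=c;W[:528,400:]=b
cv2.imwrite('pics/z1.png',W);cv2.imwrite('pics/z2.png',f(s,190,140,66,45,12))
E
```

```text
(no output)
```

View pics/z1.png

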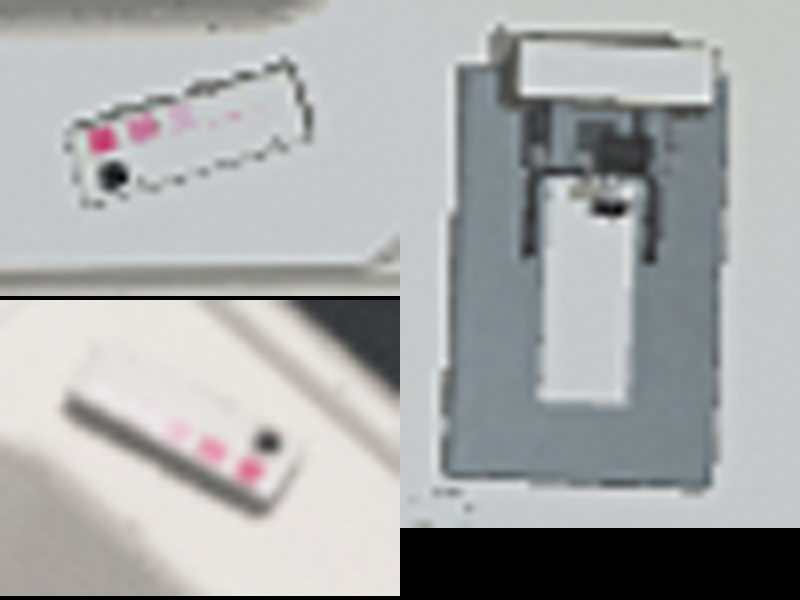

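View pics/z2.png

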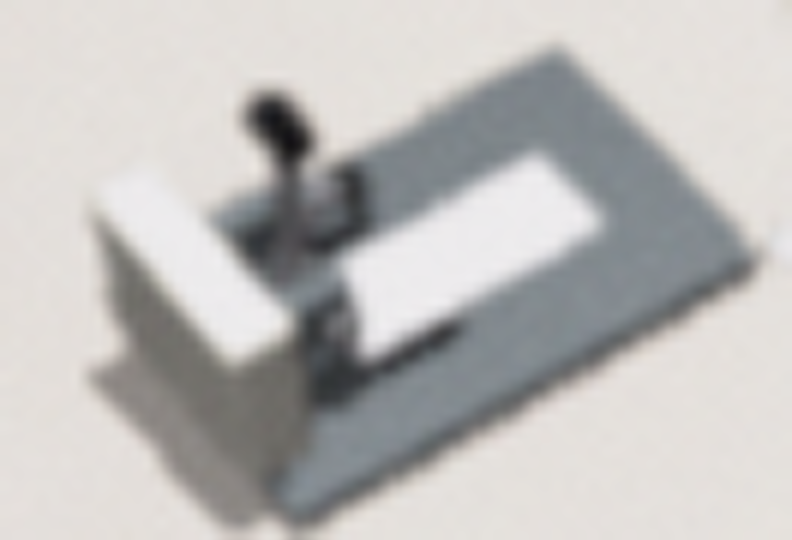

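```bash
python3 - <<'E'
from h import *
T=cam('top');S=cam('scene')
z1=lambda X,Y,x0,y0,u,v:((X-x0+.5)/8-.5+u,(Y-y0+.5)/8-.5+v)
A=lambda X,Y:z1(X,Y,0,0,180,222); B=lambda X,Y:z1(X,Y,400,0,293,172); C=lambda X,Y:z1(X,Y,0,300,295,198)
D=lambda X,Y:((X+.5)/12-.5+190,(Y+.5)/12-.5+140)
print('button tri',tri([ray(T,A(114,176)),ray(S,C(268,442))]))
cs=[atz(T,A(*p),.012) for p in((72,130),(88,205),(310,138),(290,62))]
for c in cs:print(c)
print('c',np.mean(cs,0)); d=cs[0]+cs[1]-cs[2]-cs[3];yb=np.arctan2(d[1],d[0]);print('yaw',yb,np.linalg.norm(d)/2)
print('button top',atz(T,A(114,176),.013),'scene',atz(S,C(268,442),.013))
rc=[atz(T,B(*p),.012) for p in((443,474),(712,488),(730,78),(458,64))]
for c in rc:print(c)
m=np.mean(rc,0);d=rc[2]+rc[3]-rc[0]-rc[1];yr=np.arctan2(d[1],d[0]);print('reader',m,yr)
print('FR',tri([ray(T,B(712,488)),ray(S,D(560,45))]));print('FL',tri([ray(T,B(443,474)),ray(S,D(755,255))]))
st=[((540,402),(542,152)),((632,405),(600,220))]
for a,b in st: print('strip',tri([ray(T,B(*a)),ray(S,D(*b))]))
print('tip',tri([ray(T,B(622,152)),ray(S,D(280,122))]))
p,_=tri([ray(T,B(622,152)),ray(S,D(280,122))]);R=np.array([[np.cos(yr),np.sin(yr)],[-np.sin(yr),np.cos(yr)]])
print('tip in reader',R@(p-m)[:2],p[2])
E
```

```text
button tri (array([0.40488155, 0.19828441, 0.01601967]), [np.float64(0.00023013763991582435), np.float64(0.00023013763991581936)])
[0.42378234 0.21563354 0.012     ]
[0.39330125 0.20919587 0.012     ]
[0.41937111 0.11872248 0.012     ]
[0.45035921 0.12667396 0.012     ]
c [0.42170348 0.16755646 0.012     ]
yaw 1.856192760523167 0.09349849264516821
button top [0.40494592 0.19846707 0.013     ] scene [0.40301687 0.19751002 0.013     ]
[ 0.44227248 -0.14138422  0.012     ]
[ 0.43526125 -0.25111654  0.012     ]
[ 0.60329362 -0.26248395  0.012     ]
[ 0.61037179 -0.15067318  0.012     ]
reader [ 0.52279978 -0.20141447  0.012     ] -0.06137603004348575
FR (array([ 0.43507598, -0.2510662 ,  0.0113182 ]), [np.float64(0.00024192800069257345), np.float64(0.00024192800069258505)])
FL (array([ 0.44308407, -0.14205997,  0.01289906]), [np.float64(0.0011091369028169568), np.float64(0.0011091369028168627)])
strip (array([ 0.47854179, -0.18393765,  0.04924438]), [np.float64(0.010480985778532773), np.float64(0.010480985778532891)])
strip (array([ 0.46192571, -0.21636948, -0.02096575]), [np.float64(0.010997759840241803), np.float64(0.010997759840241619)])
tip (array([ 0.56571103, -0.20354618,  0.10994629]), [np.float64(0.00043330712539788144), np.float64(0.00043330712539781167)])
tip in reader [0.0429612  0.00050438] 0.10994628981031719
```

```bash
cat >> h.py <<'E'
from scipy.spatial.transform import Rotation as Ro
def go(p,yaw=None):
    o=manip.get_obs();R=Ro.from_euler('xyz',o['tool_rot'])
    d=R.inv().apply(np.array(p)-o['eef_pos'])
    print('t',o['t'],'pos',o['eef_pos'].round(4),o['tool_rot'].round(4),'tool delta',d.round(4))
    if yaw is not None: print('rotvec',(R.inv()*Ro.from_euler('xyz',[np.pi,0,yaw])).as_rotvec().round(4))
E
python3 -c "
from h import *
go([.413,.199,.15],1.856)"
```

```text
t 0.1 pos [0.2753 0.5882 0.2475] [-3.1400e+00  1.0000e-04  2.7038e+00] tool delta [-0.2897 -0.294   0.098 ]
rotvec [-1.500e-03  8.000e-04  8.478e-01]
```

Request:
send_path:
  motion: {"x": [-0.029, -0.029, -0.029, -0.029, -0.029, -0.029, -0.029, -0.029, -0.029, -0.029], "y": [-0.0294, -0.0294, -0.0294, -0.0294, -0.0294, -0.0294, -0.0294, -0.0294, -0.0294, -0.0294], "z": [0, 0, 0, 0, 0, 0, 0, 0, 0, 0], "rx": [0, 0, 0, 0, 0, 0, 0, 0, 0, 0], "ry": [0, 0, 0, 0, 0, 0, 0, 0, 0, 0], "rz": [0, 0, 0, 0, 0, 0, 0, 0, 0, 0]}
  jaw: 0.06

```text
t: 1.1
eef_pos: [0.4137, 0.1977, 0.2482]
tool_rot: [-3.141, -0.0, 2.704]
contact_force: [1.0, 0.5, 0.8]
gripper_width: 0.0601
grasp_force: 0.0
```

Request:
send_path:
  motion: {"x": [0, 0, 0, 0, 0, 0, 0, 0], "y": [0, 0, 0, 0, 0, 0, 0, 0], "z": [0.008, 0.008, 0.008, 0.008, 0.008, 0.008, 0, 0], "rx": [0, 0, 0, 0, 0, 0, 0, 0], "ry": [0, 0, 0, 0, 0, 0, 0, 0], "rz": [0.1413, 0.1413, 0.1413, 0.1413, 0.1413, 0.1413, 0, 0]}

```text
t: 1.9
eef_pos: [0.4134, 0.1995, 0.2003]
tool_rot: [-3.141, 0.0, 1.86]
contact_force: [0.5, -0.2, 0.8]
gripper_width: 0.0601
grasp_force: 0.0
```

```bash
python3 - <<'E'
from h import *
go([.413,.199,.15],1.856)
np.set_printoptions(suppress=True)
c=cam('wrist');w=eyes.read_camera('wrist');cv2.imwrite('pics/w1.png',w)
np.savez('w1.npz',K=c[0],R=c[1],t=c[2]); print(-c[1].T@c[2])
C0=np.array([.4225,.1665]);a=1.856
for x,y in((48,16),(48,-16),(-48,-16),(-48,16),(36,8)):
    p=C0+np.array([[np.cos(a),-np.sin(a)],[np.sin(a),np.cos(a)]])@[x/1e3,y/1e3]; print(proj(c,[*p,.013],True).round(1))
cv2.imwrite('pics/w1z.png',cv2.resize(w,None,fx=1.5,fy=1.5,interpolation=cv2.INTER_CUBIC))
E
```

```text
t 1.9 pos [0.4134 0.1995 0.2003] [-3.1411e+00  3.0000e-04  1.8600e+00] tool delta [-0.0003 -0.0005  0.0503]
rotvec [-0.0005  0.0003  0.004 ]
[0.39216871 0.27386589 0.32660324]
[241.8 159.8]
[271.5 159.9]
[270.  240.4]
[242.9 240.3]
[249.2 170.7]
```

View pics/w1z.png

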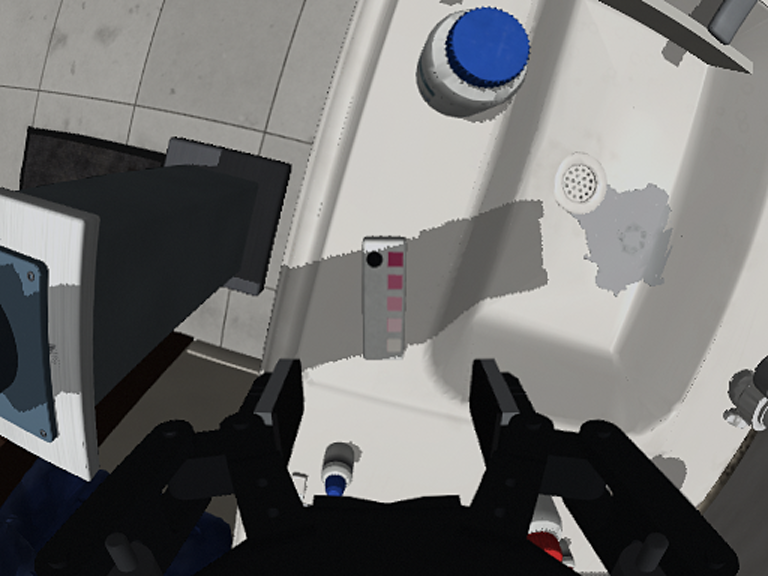

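The wrist view shows the block with its end corners at about (241,159) and (271,159) and the button at (249,173). That is within about 1 px of the prediction, so I'm descending to grasp.

Request:
send_path:
  motion: {"x": [0, 0, 0, 0, 0, 0, 0, 0, 0], "y": [0, 0, 0, 0, 0, 0, 0, 0, 0], "z": [0.04, 0.04, 0.04, 0.03, 0.016, 0.01, 0.01, 0, 0], "rx": [0, 0, 0, 0, 0, 0, 0, 0, 0], "ry": [0, 0, 0, 0, 0, 0, 0, 0, 0], "rz": [0, 0, 0, 0, 0, 0, 0, 0, 0]}

```text
t: 2.85
eef_pos: [0.4141, 0.1997, 0.0149]
tool_rot: [3.141, -0.0, 1.856]
contact_force: [0.5, 0.6, 2.0]
gripper_width: 0.0599
grasp_force: 0.0
```

Request:
send_path:
  motion: {"x": [0, 0, 0, 0, 0, 0], "y": [0, 0, 0, 0, 0, 0], "z": [0, 0, 0, 0, 0, 0], "rx": [0, 0, 0, 0, 0, 0], "ry": [0, 0, 0, 0, 0, 0], "rz": [0, 0, 0, 0, 0, 0]}
  jaw: 0.0
  grip_force: 40

```text
t: 3.45
eef_pos: [0.414, 0.1998, 0.0152]
tool_rot: [3.14, -0.001, 1.856]
contact_force: [-0.4, -0.5, 8.8]
gripper_width: 0.0311
grasp_force: 39.0
```

Request:
send_path:
  motion: {"x": [0, 0, 0, 0, 0], "y": [0, 0, 0, 0, 0], "z": [-0.02, -0.04, -0.045, -0.04, 0], "rx": [0, 0, 0, 0, 0], "ry": [0, 0, 0, 0, 0], "rz": [0, 0, 0, 0, 0]}

```text
t: 3.95
eef_pos: [0.4165, 0.2011, 0.1642]
tool_rot: [3.132, -0.003, 1.856]
contact_force: [0.2, -0.1, 0.5]
gripper_width: 0.031
grasp_force: 40.0
```

Request:
send_path:
  motion: {"x": [0, 0, 0, 0, 0, 0, 0, 0, 0, 0], "y": [0, 0, 0, 0, 0, 0, 0, 0, 0, 0], "z": [0, 0, 0, 0, 0, 0, 0, 0, 0, 0], "rx": [0, 0, 0, 0, 0, 0, 0, 0, 0, 0], "ry": [0, 0, 0, 0, 0, 0, 0, 0, 0, 0], "rz": [-0.136, -0.136, -0.136, -0.136, -0.136, -0.136, -0.136, -0.136, -0.136, 0]}

```text
t: 4.95
eef_pos: [0.4132, 0.1992, 0.159]
tool_rot: [-3.142, -0.001, 3.081]
contact_force: [0.2, -0.4, -0.1]
gripper_width: 0.0312
grasp_force: 40.1
```

```bash
python3 -c "
from h import *
go([.403,-.194,.09],3.08)"
```

```text
t 4.95 pos [0.4132 0.1992 0.159 ] [-3.1415e+00 -7.0000e-04  3.0810e+00] tool delta [-0.0136 -0.3931  0.069 ]
rotvec [-0.0001 -0.0007  0.001 ]
```

Request:
send_path:
  motion: {"x": [-0.0015, -0.0015, -0.0015, -0.0015, -0.0015, -0.0015, -0.0015, -0.0015, -0.0015, 0, 0, 0], "y": [-0.0437, -0.0437, -0.0437, -0.0437, -0.0437, -0.0437, -0.0437, -0.0437, -0.0437, 0, 0, 0], "z": [0, 0, 0, 0, 0, 0, 0, 0, 0, 0.034, 0.035, 0], "rx": [0, 0, 0, 0, 0, 0, 0, 0, 0, 0, 0, 0], "ry": [0, 0, 0, 0, 0, 0, 0, 0, 0, 0, 0, 0], "rz": [0, 0, 0, 0, 0, 0, 0, 0, 0, 0, 0, 0]}

```text
t: 6.15
eef_pos: [0.3997, -0.193, 0.0872]
tool_rot: [3.14, -0.008, 3.076]
contact_force: [0.3, -0.1, -0.1]
gripper_width: 0.0312
grasp_force: 40.0
```

```bash
python3 - <<'E'
from h import *
go([.403,-.194,.09],3.08)
t=eyes.read_camera('top');w=eyes.read_camera('wrist');s=eyes.read_camera('scene')
f=lambda im,x,y,w,h,k:cv2.resize(im[y:y+h,x:x+w],None,fx=k,fy=k,interpolation=cv2.INTER_CUBIC)
W=np.zeros((600,800,3),np.uint8)
a=f(t,285,170,65,100,6);W[:600,:390]=a;W[:296,400:]=f(s,195,135,66,49,6)[:296,:396].copy() if 0 else cv2.resize(s[135:185,195:261],(400,296),interpolation=cv2.INTER_CUBIC)
W[300:600,400:]=cv2.resize(w,(400,300),interpolation=cv2.INTER_AREA)
cv2.imwrite('pics/p2.png',W)
E
```

```text
t 6.15 pos [ 0.3997 -0.193   0.0872] [ 3.1396 -0.0075  3.0763] tool delta [-0.0033 -0.0008 -0.0028]
rotvec [ 0.002  -0.0075 -0.0037]
```

View pics/p2.png

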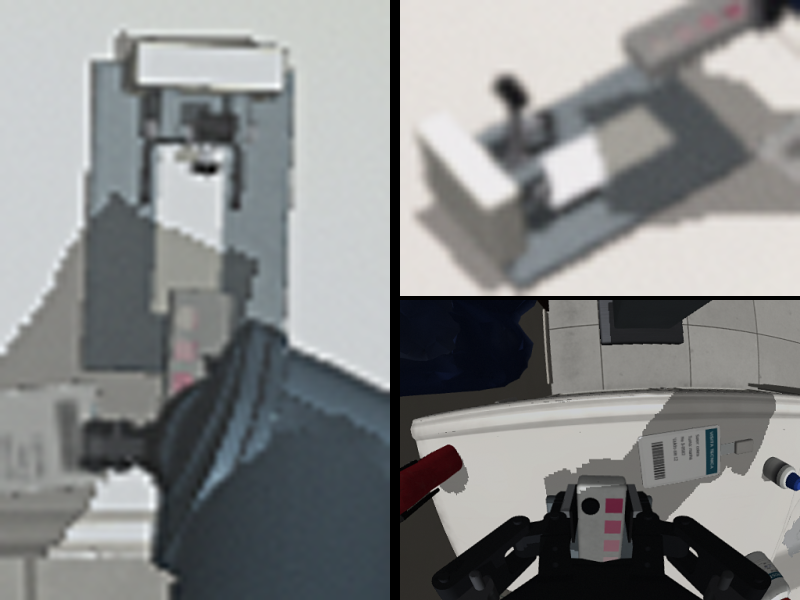

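The views show the block held level, button up and toward the robot, with its plain end at the front of the bed and in line with the strip (crop about (200,290)). Next I'll lower it and feed it in.

```bash
cat >> h.py <<'E'
Rc=np.array([.5228,-.2014]);ry=-.0614
def rw(x,y,z): return [Rc[0]+x*np.cos(ry)-y*np.sin(ry),Rc[1]+x*np.sin(ry)+y*np.cos(ry),z]
def inr():
    p=manip.get_obs()['eef_pos'];d=p[:2]-Rc;print('reader frame',(d[0]*np.cos(ry)+d[1]*np.sin(ry)).round(4),(-d[0]*np.sin(ry)+d[1]*np.cos(ry)).round(4),p[2].round(4))
E
```

Request:
send_path:
  motion: {"x": [0, 0, 0, 0, 0, 0], "y": [0, 0, 0, 0, 0, 0], "z": [0.02, 0.02, 0.012, 0, 0, 0], "rx": [0, 0, 0, 0, 0, 0], "ry": [0, 0, 0, 0, 0, 0], "rz": [0, 0, 0, 0, 0, 0]}

```text
t: 6.9
eef_pos: [0.4036, -0.1942, 0.0393]
tool_rot: [-3.141, 0.002, 3.08]
contact_force: [0.8, -0.5, 0.1]
gripper_width: 0.0311
grasp_force: 40.0
```

```bash
python3 -c "
from h import *
inr();go(rw(-.06,0,.035),3.08)"
```

```text
reader frame -0.1194 -0.0001 0.0393
t 6.9 pos [ 0.4036 -0.1942  0.0393] [-3.1410e+00  1.7000e-03  3.0798e+00] tool delta [-0.0594  0.0001  0.0044]
rotvec [-0.0005  0.0017 -0.0002]
```

Request:
send_path:
  motion: {"x": [0, -0.015, -0.015, -0.015, -0.015, 0, 0, 0], "y": [0, 0, 0, 0, 0, 0, 0, 0], "z": [0.003, 0, 0, 0, 0, 0, 0, 0], "rx": [0, 0, 0, 0, 0, 0, 0, 0], "ry": [0, 0, 0, 0, 0, 0, 0, 0], "rz": [0, 0, 0, 0, 0, 0, 0, 0]}

```text
t: 7.7
eef_pos: [0.4615, -0.1976, 0.0352]
tool_rot: [3.141, -0.001, 3.079]
contact_force: [-0.7, -0.0, -0.5]
gripper_width: 0.031
grasp_force: 40.0
```

```bash
python3 - <<'E'
from h import *
inr()
s=eyes.read_camera('scene');t=eyes.read_camera('top')
W=np.zeros((600,800,3),np.uint8)
W[:]=cv2.resize(s[138:183,195:255],(800,600),interpolation=cv2.INTER_CUBIC)
cv2.imwrite('pics/p3.png',W)
E
```

```text
reader frame -0.0614 0.0 0.0352
```

View pics/p3.png

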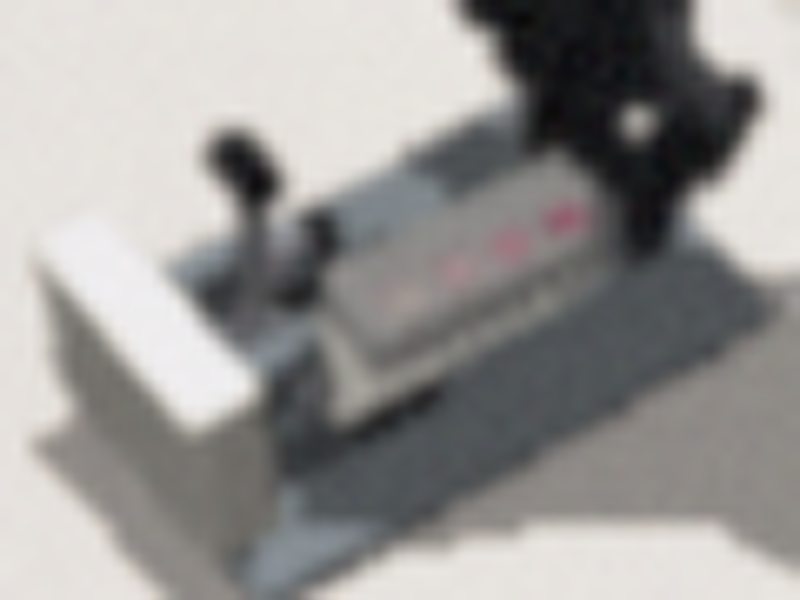

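The block lies between the guides under the foot, with its plain end about 2 cm short of the stop. I'll push on until it makes contact.

Request:
send_path:
  motion: {"x": [-0.006, -0.006, -0.004, 0, 0], "y": [0, 0, 0, 0, 0], "z": [0.001, 0.001, 0, 0, 0], "rx": [0, 0, 0, 0, 0], "ry": [0, 0, 0, 0, 0], "rz": [0, 0, 0, 0, 0]}

```text
t: 8.3
eef_pos: [0.4788, -0.1986, 0.0332]
tool_rot: [-3.142, -0.0, 3.08]
contact_force: [0.4, 0.7, 0.3]
gripper_width: 0.031
grasp_force: 40.1
```

Request:
send_path:
  motion: {"x": [-0.002, -0.002, 0, 0], "y": [0, 0, 0, 0], "z": [0, 0, 0, 0], "rx": [0, 0, 0, 0], "ry": [0, 0, 0, 0], "rz": [0, 0, 0, 0]}

```text
t: 8.7
eef_pos: [0.4803, -0.1987, 0.0327]
tool_rot: [3.141, -0.004, 3.08]
contact_force: [-5.0, -0.4, 0.6]
gripper_width: 0.0313
grasp_force: 40.0
```

```bash
python3 -c "
from h import *
inr()"
```

```text
reader frame -0.0426 0.0001 0.0327
```

Request:
send_path:
  motion: {"x": [-0.001, 0, 0, 0], "y": [0, 0, 0, 0], "z": [0, 0.001, 0, 0], "rx": [0, 0, 0, 0], "ry": [0, 0, 0, 0], "rz": [0, 0, 0, 0]}

```text
t: 9.1
eef_pos: [0.4806, -0.1987, 0.0323]
tool_rot: [3.141, -0.006, 3.079]
contact_force: [-9.0, 1.5, 10.8]
gripper_width: 0.031
grasp_force: 41.1
```

Request:
send_path:
  motion: {"x": [0, 0, 0, 0], "y": [0, 0, 0, 0], "z": [0, 0, 0, 0], "rx": [0, 0, 0, 0], "ry": [0, 0, 0, 0], "rz": [0, 0, 0, 0]}
  jaw: 0.055

```text
t: 9.5
eef_pos: [0.4842, -0.1989, 0.0324]
tool_rot: [-3.141, 0.001, 3.08]
contact_force: [0.5, -0.9, -0.2]
gripper_width: 0.055
grasp_force: 0.0
```

```bash
python3 -c "
from h import *
inr()"
```

```text
reader frame -0.0387 0.0002 0.0324
```

Request:
send_path:
  motion: {"x": [0.006, 0, 0, 0, 0, 0, 0], "y": [0, 0, 0, 0, 0, 0, 0], "z": [0, -0.02, -0.04, -0.04, -0.04, 0, 0], "rx": [0, 0, 0, 0, 0, 0, 0], "ry": [0, 0, 0, 0, 0, 0, 0], "rz": [0, 0, 0, 0, 0, 0, 0]}
  jaw: 0.05

```text
t: 10.2
eef_pos: [0.4779, -0.1986, 0.173]
tool_rot: [-3.141, 0.002, 3.08]
contact_force: [-0.6, 0.1, -1.3]
gripper_width: 0.0504
grasp_force: 0.0
```

```bash
python3 - <<'E'
from h import *
inr();go(rw(.042,0,.1),3.08)
s=eyes.read_camera('scene');t=eyes.read_camera('top')
W=np.zeros((600,800,3),np.uint8)
W[:,:400]=cv2.resize(t[170:245,293:343],(400,600),interpolation=cv2.INTER_CUBIC)
W[:300,400:]=cv2.resize(s[138:183,195:255],(400,300),interpolation=cv2.INTER_CUBIC)
W[300:,400:]=cv2.resize(eyes.read_camera('wrist'),(400,300),interpolation=cv2.INTER_AREA)
cv2.imwrite('pics/p4.png',W)
E
```

```text
reader frame -0.045 0.0 0.173
t 10.2 pos [ 0.4779 -0.1986  0.173 ] [-3.1413e+00  1.9000e-03  3.0799e+00] tool delta [-0.0869  0.      0.0732]
rotvec [-0.0003  0.0019 -0.0001]
```

View pics/p4.png

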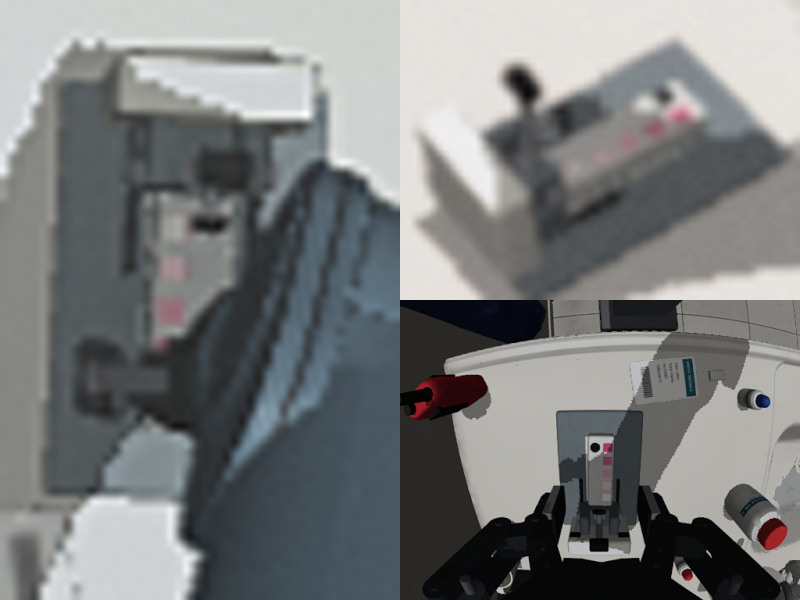

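The block is seated straight on the bed against the head, button up and at the front. The lever grip is still upright, at about (225,168) in the top crop. Now I'll pinch the grip.

Request:
send_path:
  motion: {"x": [-0.029, -0.029, -0.029, 0, 0, 0, 0, 0, 0], "y": [0, 0, 0, 0, 0, 0, 0, 0, 0], "z": [0, 0, 0, 0, 0.03, 0.025, 0.018, 0, 0], "rx": [0, 0, 0, 0, 0, 0, 0, 0, 0], "ry": [0, 0, 0, 0, 0, 0, 0, 0, 0], "rz": [0, 0, 0, 0, 0, 0, 0, 0, 0]}

```text
t: 11.25
eef_pos: [0.5637, -0.2039, 0.0988]
tool_rot: [3.141, -0.002, 3.08]
contact_force: [0.2, 0.3, 1.4]
gripper_width: 0.0499
grasp_force: 0.0
```

Request:
send_path:
  motion: {"x": [0, 0, 0, 0, 0], "y": [0, 0, 0, 0, 0], "z": [0, 0, 0, 0, 0], "rx": [0, 0, 0, 0, 0], "ry": [0, 0, 0, 0, 0], "rz": [0, 0, 0, 0, 0]}
  jaw: 0.0
  grip_force: 25

```text
t: 11.75
eef_pos: [0.5651, -0.2058, 0.1006]
tool_rot: [-3.139, 0.002, 3.079]
contact_force: [-1.4, -5.9, 7.0]
gripper_width: 0.0194
grasp_force: 27.4
```

```bash
python3 -c "
from h import *
inr()"
```

```text
reader frame 0.0425 -0.0018 0.1006
```

Request:
send_path:
  motion: {"x": [0, 0.0122, 0.0115, 0.0104, 0.0089, 0], "y": [-0.0015, 0, 0, 0, 0, 0], "z": [0, 0.0021, 0.0044, 0.0067, 0.0087, 0], "rx": [0, 0, 0, 0, 0, 0], "ry": [0, 0, 0, 0, 0, 0], "rz": [0, 0, 0, 0, 0, 0]}

```text
t: 12.35
eef_pos: [0.5215, -0.2032, 0.0777]
tool_rot: [-3.141, 0.001, 3.079]
contact_force: [-0.7, -3.8, 2.1]
gripper_width: 0.0194
grasp_force: 30.2
```

```bash
python3 -c "
from h import *
inr()"
```

```text
reader frame -0.0012 -0.0019 0.0777
```

Request:
send_path:
  motion: {"x": [0.007, 0.0038, 0, 0], "y": [0, 0, 0, 0], "z": [0.0102, 0.0084, 0, 0], "rx": [0, 0, 0, 0], "ry": [0, 0, 0, 0], "rz": [0, 0, 0, 0]}

```text
t: 12.75
eef_pos: [0.5109, -0.2025, 0.059]
tool_rot: [-3.141, -0.0, 3.08]
contact_force: [0.1, -4.3, 0.5]
gripper_width: 0.0195
grasp_force: 31.5
```

```bash
python3 -c "
from h import *
inr()"
```

```text
reader frame -0.0118 -0.0018 0.059
```

Request:
send_path:
  motion: {"x": [0.001, 0.0005, 0, 0], "y": [0, 0, 0, 0], "z": [0.003, 0.002, 0, 0], "rx": [0, 0, 0, 0], "ry": [0, 0, 0, 0], "rz": [0, 0, 0, 0]}

```text
t: 13.15
eef_pos: [0.5093, -0.2024, 0.0541]
tool_rot: [-3.141, -0.0, 3.08]
contact_force: [-2.4, -4.6, 5.0]
gripper_width: 0.0192
grasp_force: 32.1
```

Request:
send_path:
  motion: {"x": [0.0003, 0, 0], "y": [0, 0, 0], "z": [0.002, 0, 0], "rx": [0, 0, 0], "ry": [0, 0, 0], "rz": [0, 0, 0]}

```text
t: 13.45
eef_pos: [0.5091, -0.2024, 0.0528]
tool_rot: [-3.141, 0.0, 3.08]
contact_force: [-4.8, -3.9, 12.7]
gripper_width: 0.0192
grasp_force: 33.2
```

```bash
python3 -c "
from h import *
inr()"
```

```text
reader frame -0.0136 -0.0019 0.0528
```

Request:
send_path:
  motion: {"x": [0, 0, 0], "y": [0, 0, 0], "z": [0, 0, 0], "rx": [0, 0, 0], "ry": [0, 0, 0], "rz": [0, 0, 0]}
  jaw: 0.045

```text
t: 13.75
eef_pos: [0.509, -0.2008, 0.0515]
tool_rot: [3.14, -0.001, 3.081]
contact_force: [0.4, 0.0, -0.6]
gripper_width: 0.0452
grasp_force: 0.0
```

Request:
send_path:
  motion: {"x": [0, 0, 0, 0.03, 0.04, 0.04, 0.03, 0, 0, 0], "y": [0, 0, 0, 0, 0.02, 0.04, 0.04, 0.04, 0, 0], "z": [-0.02, -0.04, -0.04, -0.03, 0, 0, 0, 0, 0, 0], "rx": [0, 0, 0, 0, 0, 0, 0, 0, 0, 0], "ry": [0, 0, 0, 0, 0, 0, 0, 0, 0, 0], "rz": [0, 0, 0, 0, 0, 0, 0, 0, 0, 0]}

```text
t: 14.75
eef_pos: [0.3824, -0.0577, 0.1819]
tool_rot: [3.141, 0.0, 3.083]
contact_force: [-0.2, -0.5, -0.3]
gripper_width: 0.0451
grasp_force: 0.0
```

```bash
python3 - <<'E'
from h import *
inr()
s=eyes.read_camera('scene');t=eyes.read_camera('top');w=eyes.read_camera('wrist')
cv2.imwrite('pics/s5.png',s);cv2.imwrite('pics/t5.png',t)
W=np.zeros((600,800,3),np.uint8)
W[:,:400]=cv2.resize(t[170:245,293:343],(400,600),interpolation=cv2.INTER_CUBIC)
W[:300,400:]=cv2.resize(s[138:183,195:255],(400,300),interpolation=cv2.INTER_CUBIC)
W[300:,400:]=cv2.resize(w,(400,300),interpolation=cv2.INTER_AREA)
cv2.imwrite('pics/p5.png',W)
E
```

```text
reader frame -0.1489 0.1348 0.1819
```

View pics/p5.png

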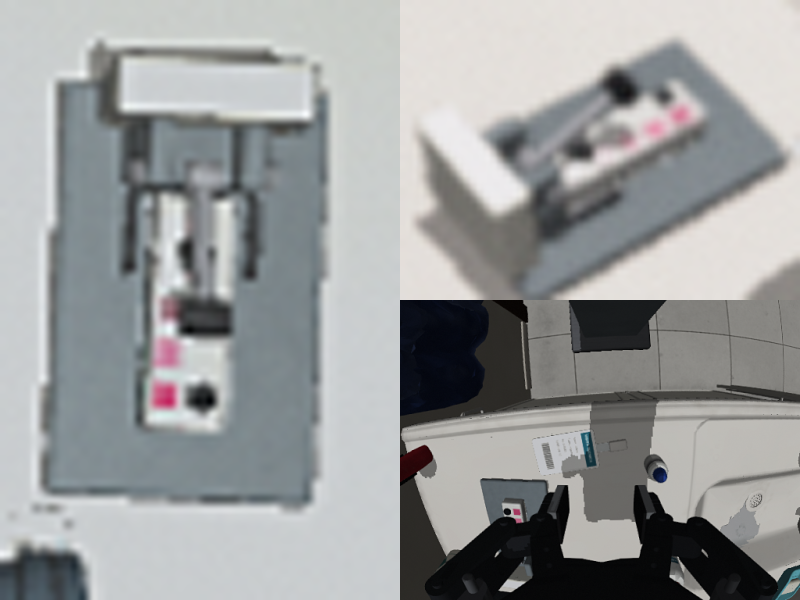

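```bash
python3 - <<'E'
from h import *
T=cam('top');S=cam('scene')
B=lambda X,Y:((X+.5)/8-.5+293,(Y+.5)/8-.5+170);D=lambda X,Y:((X-400+.5)*.15-.5+195,(Y+.5)*.15-.5+138)
R=np.array([[np.cos(ry),np.sin(ry)],[-np.sin(ry),np.cos(ry)]])
for n,a,b in(('tip',(205,316),(620,87)),('button',(201,399),(661,96))):
    p,e=tri([ray(T,B(*a)),ray(S,D(*b))]);print(n,R@(p[:2]-Rc),p[2],e[0])
for n,a in(('fl',(147,428)),('fr',(222,432))): print(n,R@(atz(T,B(*a),.03)[:2]-Rc))
# model prediction of tip pixel for lever angles
for l in(-.25,-.1,0,.1,.2):
    p=rw(.045-.062*np.cos(l+.35),-.0015,.042+.062*np.sin(l+.35));u=proj(S,p);v=proj(T,p)
    print(l,((v-[293,170]+.5)*8-.5).round(0),((u-[195,138]+.5)/.15+[400,0]).round(0))
E
```

```text
tip [-0.01291097 -0.00054994] 0.06680065012529421 0.00047690326870284826
button [-0.04319981 -0.00599114] 0.03383992148797621 0.0015296267212409832
fl [-0.05707833  0.01577048]
fr [-0.05719029 -0.01457496]
-0.25 [200. 328.] [627. 106.]
-0.1 [203. 324.] [623.  96.]
0 [205. 318.] [620.  91.]
0.1 [208. 312.] [615.  85.]
0.2 [210. 303.] [610.  81.]
```

The lever lies sloping forward with its foot on the block: the tip measures x = -0.013, which matches a lever angle of about 0. The block is between the guides, and its button measures x = -0.043, as expected. The robot is clear, so I'm handing in.

```bash
python3 -c "
from plant import manip, eyes, workorder
print(workorder.finish_job())"
```

```text
the job is handed in; nothing more can be done
None
```

The test block is in the colour reader, button up and at the open front end, plain end pushed up to the stop; the lever's foot is down on it, the gripper has let go, and the job was handed in at about 15 s with no verdict returned.

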